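# Feel out and gauge a hidden slot

### The job

Take the orange grip of the inclined depth gauge and, feeling gently with the probe, find the hidden slot inside the green housing; lower the held probe to the bottom of the slot. Let it stand there touching bottom, then press the red-knobbed lever fully down flat to lock the slide. Never strike or press hard with the probe, and leave the housing and the other things on the plate where they are.

Things in the scene. Friction and masses are not known exactly. Their poses are not given: they have to be found in the camera images.
- gauge: Inclined depth gauge fixed on the black plate: two grey cheeks 280 mm apart, cross rods along y between them, a carriage on the rods. Origin on the plate midway between the cheeks; x away from the robot at yaw 0, y left, z up. The probe axis is tilted 35 degrees in the x-z plane, top towards -x: down along it is (0.574, 0, -0.819) in this frame.
- lamp_bar (a point): Middle of the aluminium lamp bar over the gauge, 22 mm thick, 320 mm long along the gauge's y, at x = -45, z = 370 mm of the gauge. It hangs on level arms from two 18 mm posts at x = 110, y = +-140 mm. It is in the way of a gripper straight above the probe's grip: come in along the tilted probe axis, from the -x side.
- carriage (a joint): Sideways place of the carriage on the rods, m: 0 in the middle, positive to the gauge's +y, range -0.03 to 0.03. About 2 N of friction; stays where left. It carries probe and lever. Its centre (on the probe axis) is at x = 0, z = 130 mm of the gauge; its top face lies 11 mm above that along the axis, a brass bush 32 mm across 8 mm higher.
- probe (a joint): Downward travel of the probe along its tilted axis, m: 0 raised (starts at 0 to 0.012), at most 0.095. 3 N of friction and 40 N per m/s of drag; stays where left. Rod 8 mm thick; its round end is sprung: gives up to 8 mm, from 1 N to 13 N, then rigid. At 0.035 the end meets the hidden flat face in the housing; over the slot it goes on to the bottom at 0.053 to 0.080, new each time.
- probe_grip (a point): Middle of the probe's orange grip, on the probe axis, 130 mm up the axis from the carriage's centre when the probe is raised; moves with probe and carriage. The grip is a cylinder 26 mm thick and 54 mm long along the tilted axis; an aluminium disc 38 mm across closes its lower end.
- lock_lever (a joint): Angle of the lock lever, rad: near 0 (0 to 0.08 at the start) raised about 37 degrees, unlocked; 0.65 down flat, locked. Takes about 2 N at the knob and stays where it is left. Pivot on the carriage: from the carriage's centre 78 mm to the gauge's +y and 32 mm up along the probe axis.
- lever_knob (a point): Centre of the red ball, 28 mm across, at the end of the lock lever, 75 mm from the pivot. It swings in the plane of the gauge's y axis and the probe axis: raised it is 60 mm out (+y) and 45 mm up the probe axis from the pivot; flat it is 75 mm straight out to +y. Push it down along the probe axis.
- housing: Green cast housing, 9 kg, 200 mm wide, under the carriage; origin and axes as the gauge's. Its mouth is hidden by the carriage. Inside, square to the probe axis, is a flat face with one blind slot, out of sight: 18 mm wide along y, its middle 0 to 18 mm to either side of the gauge's x-z plane, 18 to 45 mm deep from the face.
- cylinder_square: Bystander: upright turned steel cylinder 100 mm high, foot 56 mm across. Origin under its centre. Leave it.
- gauge_case: Bystander: closed brown wooden case 150 x 90 x 39 mm. Origin under its centre. Leave it.
- micrometer: Bystander: C-shaped grey and steel micrometer lying flat, about 120 mm long. Origin on the plate within the C. Leave it.

How it is judged:
On the way, in this order (a step that is already met when the one before it is completed fails the run):
1. the probe, held in the fingers, is inside the slot and touches its bottom, the lever still up (contact force between probe and slot_floor_c0 above 0.5 N and contact force between the fingers and probe above 1 N and value of joint lock_lever below 0.3 rad), for 0.2 s.
2. the lever is pressed flat while the probe stands on the bottom (value of joint lock_lever above 0.56 rad and contact force between probe and slot_floor_c0 above 0.3 N), for 0.2 s.
At the end, for the whole second after the job is handed in: The lever is down (above 0.56 of its 0.65 rad), the probe tip still stands on the slot's bottom (more than 0.3 N) and is at rest (all of step 2 and velocity of joint probe below 0.005 m/s); the robot touches nothing.
It fails at once if the probe strikes or presses the housing with more than 45 N (contact force between probe and housing above 45 N).
It fails at once if the housing is shifted by more than 10 mm (distance of housing from where it was at the start of the episode above 0.01 m).
It fails at once if a bystander is moved by more than 20 mm (distance of any of cylinder_square, gauge_case, micrometer from where it was at the start of the episode above 0.02 m).
It also fails if it takes over 64 s, if anything falls off the work surface, if the arm or the gripper's body presses on something with over 40 N, if the wrist force passes 120 N, or if a joint passes its speed limit or range.

### The arm

A 6-joint arm with a two-finger parallel gripper is mounted at the origin on the work surface. World frame = base frame: x ahead of the robot, y to its left, z up, the work surface at z = 0. Lengths are in m, angles in rad, forces in N, time in s.
With the tool pointing down it reaches from about 0.375 to 0.9 m from the base axis. Payload 3.1 kg.
Tool frame: the origin (TCP) lies midway between the tips of the shut fingers; the grasp point (between the pads) lies 19 mm behind it; x points along the fingers, z is the direction in which the jaws open and shut, and the axes are right-handed (so a half turn about x gives the same grasp; the last joint's range is limited). The gripper opens to 85 mm and grips with 20 to 120 N. Pads are 22 mm wide; open, the fingers measure 114 mm over their backs; the gripper's body (76 mm by 85 mm) begins 54 mm behind the grasp point. The pads swing forward as they close: fully open they stand 13 mm farther back than shut.
Start: joints at [0.93, 0.527, 1.433, -0, 1.181, -0.178], TCP at [0.278, 0.56, 0.231] pointing down, gripper open.
Joint ranges: [-3.08, 3.08], [-0.75, 2.2], [0.22, 2.44], [-1.43, 4.57], [0, 2.65], [-2.85, 2.85]. Speed limits (rad/s): [2.79, 2.79, 3.14, 3.14, 3.14, 3.14].

### API

Orientations are given as a unit quaternion [x, y, z, w].
In Python, from station import telemetry, optics, manip gives the robot as it stands.
- The arm moves only by the tool step_arm, never from a script. Its argument "commands" is a list of rows, each a list of 4 numbers: the shift along the tool's x, y, z in m, then the turn about the tool's x in rad. A call has 1 to 8 rows; each row is the pose to reach, as a shift and turn from the pose measured when the call began, along the tool's axes at that moment; what a row does not reach only later rows make up. A row lasts 1/12 s, in which the tool goes at most 41.7 mm and 7.16 degrees, less where a joint would pass 70% of its speed; a pose out of reach is approached as far as the arm can. A call with a gripper value outside its range is refused whole. "jaw" is the finger opening in m, from 0 to 0.0854, set as the call begins (left out, the last holds). The fingers move at their own pace and stop on an object; "grip_force" is the grip in N (left out, the last holds). Time passes only in rows, so rows that repeat a pose let the fingers close. It gives the time, the measured TCP pose, the force and the opening at its end, in the units of the state.
- telemetry.sense(): the state, without advancing time (a new reading comes with each control period).
- optics.snapshot(name): name is "scene" or "top"; returns the picture (384x512x3 uint8, red, green, blue); there is no depth.
- optics.camera_params(name): a dict with "mtx" (3x3 intrinsics, pixels), "origin" and "attitude" of the camera in the world. Camera axes: x right, y down, z forward; pixel columns grow to the right and rows downward; lengths in m; the calibration is good to about 2 mm. A picture is of the moment at which its call begins. camera_params takes no time and is no camera call.
- manip.sign_off(): hands the job in, once; it reports no verdict.
The state is a dict: "t": time; "q": joint angles; "qd": joint speeds; "tau": joint torques, N m; "tcp_pos": TCP position; "tool_rot": TCP orientation; "force": force on the tool from outside, world axes, zero at the start; "ft_torque": the same for the moment, N m; "finger_gap": opening from 0.0 (shut) to 1.0 (fully open).
Only numpy, scipy, OpenCV 4.12 (cv2) and the standard library are available. Lean on these libraries where they do the work, as an engineer would, in place of code of your own. Each camera call takes 0.05 s, during which the arm holds its last target.

## Working session

There is one attempt and no reset: what is moved stays moved. The work goes in short steps, Python scripts to look and compute and a tool call to move; the robot and the scene stay as the last step left them, time stands still between calls to the robot, and variables do not carry over. Pictures are saved under pics/ and viewed, and the job is handed in when it is done.

Besides the shell and the picture viewer there is one more tool, called as a command line: name --pt "numbers of a row" for each row, then --argument value for the rest. step_arm: Moves the arm, as the interface text tells. Its arguments: {"type":"object","properties":{"commands":{"type":"array","items":{"type":"array","items":{"type":"number"}}},"jaw":{"type":"number"},"grip_force":{"type":"number"}},"required":["commands"]}

```bash
ls; mkdir -p pics; python3 - <<'E'
from station import telemetry, optics, manip
import cv2
s=telemetry.sense()
for k,v in s.items(): print(k,v)
for n in("scene","top"):
    im=optics.snapshot(n); cv2.imwrite(f"pics/{n}0.png",im[:,:,::-1]); print(n,optics.camera_params(n))
E
```

```text
pics
t 0.0
q [ 9.30450552e-01  5.28487349e-01  1.43393619e+00 -1.73537666e-07
  1.18142332e+00 -1.78490567e-01]
qd [-0.00041114  0.00036201  0.00127811  0.00016971 -0.00068112 -0.00096571]
tau [-1.65108704e-04 -4.42366648e+01 -1.78021431e+01 -2.34966792e-04
  8.41807632e-03 -9.05711772e-06]
tcp_pos [0.27802379 0.55892796 0.23030985]
tool_rot [-0.37257942  0.60190845  0.37199404  0.60042587]
force [-0.27440074 -0.50620236 -0.0764956 ]
ft_torque [ 0.04339777 -0.0191137  -0.04625497]
finger_gap 1.0016868550685873
scene {'mtx': array([[483.99245918,   0.        , 263.66085567],
       [  0.        , 483.99245918, 192.90541688],
       [  0.        ,   0.        ,   1.        ]]), 'origin': array([ 1.06187792, -0.77320272,  1.30853751]), 'attitude': array([ 0.89810052,  0.25794825, -0.10754851, -0.33957544])}
top {'mtx': array([[390.69441041,   0.        , 248.59510339],
       [  0.        , 390.69441041, 187.26539939],
       [  0.        ,   0.        ,   1.        ]]), 'origin': array([0.48269436, 0.02044705, 1.42800402]), 'attitude': array([ 0.7132073 , -0.70068458,  0.01580239, -0.01125782])}
```

View pics/scene0.png

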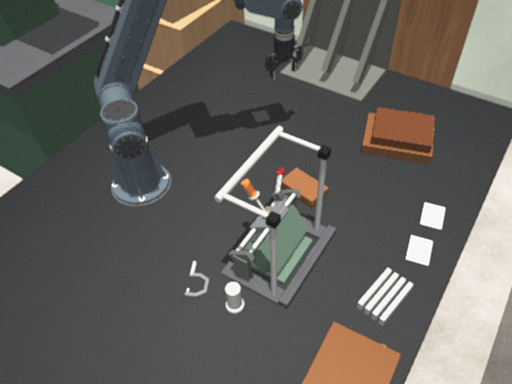

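View pics/top0.png

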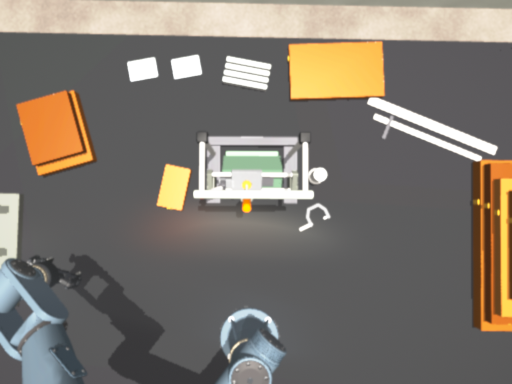

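```bash
python3 - <<'E'
import cv2
a=cv2.imread("pics/scene0.png")[110:310,180:350]; cv2.imwrite("pics/s0c.png",cv2.resize(a,None,fx=3.0,fy=3.0,interpolation=cv2.INTER_CUBIC))
a=cv2.imread("pics/top0.png")[120:240,150:340]; cv2.imwrite("pics/t0c.png",cv2.resize(a,None,fx=4,fy=4,interpolation=cv2.INTER_CUBIC))
E
```

```text
(no output)
```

View pics/s0c.png

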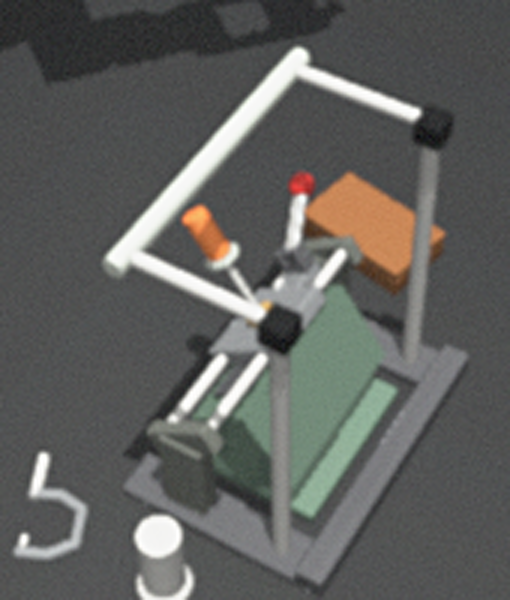

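View pics/t0c.png

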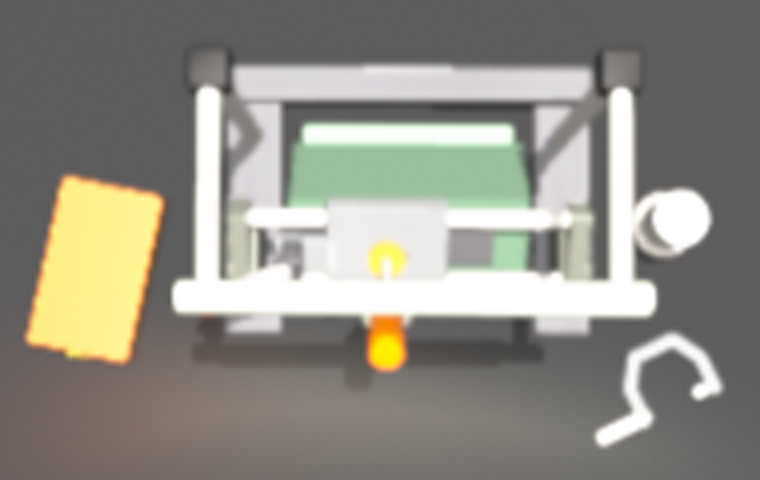

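```bash
cat > h.py <<'E'
import numpy as np, cv2
from scipy.spatial.transform import Rotation as R
from station import telemetry, optics, manip
def ray(n,u,v):
    c=optics.camera_params(n); d=R.from_quat(c["attitude"]).as_matrix()@np.linalg.inv(c["mtx"])@[u,v,1]
    return np.array(c["origin"]),d/np.linalg.norm(d)
def plane(n,u,v,z):
    o,d=ray(n,u,v); return o+d*(z-o[2])/d[2]
def tri(ps,pt):
    A=np.zeros((3,3));b=np.zeros(3);L=[]
    for n,p in(("scene",ps),("top",pt)):
        o,d=ray(n,*p);P=np.eye(3)-np.outer(d,d);A+=P;b+=P@o;L.append((o,P))
    x=np.linalg.solve(A,b); return x,[np.linalg.norm(P@(x-o)) for o,P in L]
def proj(n,X):
    c=optics.camera_params(n);p=c["mtx"]@(R.from_quat(c["attitude"]).as_matrix().T@(np.asarray(X)-c["origin"]));return p[:2]/p[2]
S=lambda x,y:(180+x/3,110+y/3)
T=lambda x,y:(150+x/4,120+y/4)
E
python3 - <<'E'
from h import *
np.set_printoptions(precision=4,suppress=True)
for n,a,b in [("barL",S(300,57),T(175,297)),("barR",S(118,262),T(655,298)),("postL",S(432,128),T(210,68)),("postR",S(280,328),T(620,69)),("gripTop",S(194,214),T(386,354))]:
    print(n,*tri(a,b))
# colour masks
im=cv2.imread("pics/scene0.png");hsv=cv2.cvtColor(im,cv2.COLOR_BGR2HSV)
m=cv2.inRange(hsv,(0,180,90),(4,255,255))|cv2.inRange(hsv,(172,180,90),(180,255,255))
for lo in[m,cv2.inRange(hsv,(5,190,150),(15,255,255))]:
    k,l,st,c=cv2.connectedComponentsWithStats(lo)
    for i in range(1,k):
        if st[i,4]>10: print(st[i],c[i])
E
```

```text
barL [0.5026 0.1629 0.3683] [np.float64(0.0010667204809227133), np.float64(0.0010667204809228076)]
barR [ 0.5107 -0.1581  0.3801] [np.float64(0.005153016972253062), np.float64(0.0051530169722531815)]
postL [0.6593 0.1428 0.3661] [np.float64(0.0009102195262860786), np.float64(0.0009102195262861503)]
postR [ 0.664  -0.1368  0.3679] [np.float64(0.0014735832839823863), np.float64(0.0014735832839822985)]
gripTop [0.4655 0.0197 0.2524] [np.float64(0.0021078238799311323), np.float64(0.0021078238799310733)]
[277 169   6   5  19] [279.9474 171.2632]
```

step_arm --pt "-0.04 0 0 -0.1" --pt "-0.08 0 0 -0.2" --pt "-0.12 0 0 -0.3" --pt "-0.16 0 0 -0.4" --pt "-0.2 0 0 -0.48" --pt "-0.24 0 0 -0.48" --pt "-0.28 0 0 -0.48" --pt "-0.28 0 0 -0.48"

```text
t: 0.77
tcp_pos: [0.2795, 0.5612, 0.5203]
tool_rot: [-0.504, 0.49, 0.505, 0.501]
force: [-0.3, -0.2, 0.5]
finger_gap: 0.998
```

```bash
cat >> h.py <<'E'
np.set_printoptions(precision=4,suppress=True)
def st():
    s=telemetry.sense();Rm=R.from_quat(s["tool_rot"]).as_matrix()
    print("t",round(s["t"],2),"q",s["q"],"p",s["tcp_pos"],"F",s["force"],"gap",round(s["finger_gap"],3));print("x",Rm[:,0],"y",Rm[:,1],"z",Rm[:,2]);return s,Rm
def to(target):
    s,Rm=st();d=Rm.T@(np.asarray(target)-s["tcp_pos"]);print("tool shift",d,np.linalg.norm(d));return d
E
python3 -c "
from h import *
to([.65,.12,.55])"
```

```text
t 0.77 q [ 0.9306  0.3552  0.9531 -0.      1.8177 -0.6585] p [0.2795 0.5612 0.5203] F [-0.3089 -0.2285  0.4531] gap 0.998
x [ 0.0094  0.0125 -0.9999] y [-0.9998 -0.0183 -0.0096] z [-0.0184  0.9998  0.0123]
tool shift [-0.0318 -0.3626 -0.4475] 0.5768321951295549
```

step_arm --pt "0 -0.025 -0.03 0" --pt "0 -0.05 -0.062 0" --pt "0 -0.075 -0.093 0" --pt "0 -0.1 -0.124 0" --pt "0 -0.125 -0.155 0" --pt "0 -0.15 -0.185 0" --pt "0 -0.175 -0.216 0" --pt "0 -0.2 -0.247 0"

```text
t: 1.43
tcp_pos: [0.4847, 0.3162, 0.5184]
tool_rot: [-0.504, 0.49, 0.505, 0.5]
force: [0.5, -0.1, 0.5]
finger_gap: 0.997
```

step_arm --pt "0 -0.025 -0.03 0" --pt "0 -0.05 -0.062 0" --pt "0 -0.075 -0.093 0" --pt "0 -0.1 -0.124 0" --pt "0 -0.125 -0.155 0" --pt "0 -0.15 -0.185 0" --pt "0 -0.162 -0.2 0" --pt "0 -0.162 -0.2 0"

```text
t: 2.1
tcp_pos: [0.6531, 0.1147, 0.5143]
tool_rot: [-0.502, 0.493, 0.504, 0.501]
force: [-0.3, -0.0, 0.1]
finger_gap: 0.997
```

```bash
python3 -c "
from h import *
to([.65,.12,.55])"
```

```text
t 2.1 q [ 0.0008  0.4271  0.8562  0.0109  1.8528 -1.5792] p [0.6531 0.1147 0.5143] F [-0.2857 -0.0273  0.0527] gap 0.997
x [ 0.0054  0.0105 -0.9999] y [-0.9999 -0.0123 -0.0055] z [-0.0124  0.9999  0.0104]
tool shift [-0.0356  0.0028  0.0058] 0.03620910049152695
```

step_arm --pt "0 -0.04 0 0" --pt "0 -0.08 0 0" --pt "0 -0.12 0.002 0" --pt "0 -0.16 0.002 0" --pt "0 -0.2 0.003 0" --pt "0 -0.24 0.003 0" --pt "0 -0.28 0.004 0" --pt "0 -0.28 0.004 0"

```text
t: 2.77
tcp_pos: [0.8401, 0.1125, 0.473]
tool_rot: [-0.508, 0.484, 0.498, 0.509]
force: [-1.1, -0.5, 0.6]
finger_gap: 0.996
```

```bash
python3 -c "
from h import *
st()"
```

```text
t 2.77 q [-0.0033  0.8279  0.218   0.0164  2.0602 -1.5789] p [0.8401 0.1125 0.473 ] F [-1.1491 -0.4986  0.5725] gap 0.996
x [ 0.0354  0.0144 -0.9993] y [-0.9993 -0.0125 -0.0356] z [-0.013   0.9998  0.0139]
```

step_arm --pt "0 -0.4 0.004 0" --pt "0 -0.4 0.004 0" --pt "0 -0.4 0.004 0" --pt "0 -0.4 0.004 0"

```text
t: 3.1
tcp_pos: [0.8801, 0.1027, 0.4198]
tool_rot: [-0.515, 0.476, 0.491, 0.517]
force: [-0.7, 0.2, -1.0]
finger_gap: 1.002
```

```bash
python3 -c "
from h import *
st()"
```

```text
t 3.1 q [-0.0157  0.8915  0.218   0.0202  1.9666 -1.5907] p [0.8801 0.1027 0.4198] F [-0.7374  0.1687 -1.0321] gap 1.002
x [ 0.0656  0.0176 -0.9977] y [-0.9978 -0.0121 -0.0659] z [-0.0132  0.9998  0.0167]
```

step_arm --pt "-0.3 -0.36 0 0" --pt "-0.3 -0.36 0 0" --pt "-0.3 -0.36 0 0" --pt "-0.3 -0.36 0 0"

```text
t: 3.43
tcp_pos: [0.8697, 0.09, 0.4603]
tool_rot: [-0.522, 0.467, 0.483, 0.526]
force: [-0.4, -0.8, 0.1]
finger_gap: 1.002
```

```bash
python3 -c "
from h import *
st()"
```

```text
t 3.43 q [-0.0322  0.8446  0.218   0.0257  1.9811 -1.604 ] p [0.8697 0.09   0.4603] F [-0.3766 -0.8285  0.1014] gap 1.002
x [ 0.0982  0.0204 -0.995 ] y [-0.9951 -0.0114 -0.0985] z [-0.0134  0.9997  0.0192]
```

step_arm --pt "-0.3 -0.36 0.1 0" --pt "-0.3 -0.36 0.1 0"

```text
t: 3.6
tcp_pos: [0.8665, 0.1003, 0.4816]
tool_rot: [-0.529, 0.457, 0.475, 0.535]
force: [0.3, 0.5, 0.0]
finger_gap: 1.001
```

```bash
python3 -c "
from h import *
st()"
```

```text
t 3.6 q [-0.0216  0.8204  0.218   0.0291  1.9725 -1.591 ] p [0.8665 0.1003 0.4816] F [0.3261 0.5341 0.0237] gap 1.001
x [ 0.1307  0.024  -0.9911] y [-0.9913 -0.0101 -0.131 ] z [-0.0132  0.9997  0.0225]
```

step_arm --pt "-0.3 -0.36 0.1 0"

```text
t: 3.68
tcp_pos: [0.8668, 0.1062, 0.4936]
tool_rot: [-0.534, 0.45, 0.469, 0.541]
force: [0.9, -0.6, 0.0]
finger_gap: 0.999
```

step_arm --pt "-0.2 -0.4 0.1 0"

```text
t: 3.77
tcp_pos: [0.8711, 0.1122, 0.5017]
tool_rot: [-0.54, 0.44, 0.461, 0.549]
force: [-0.2, -0.5, 1.1]
finger_gap: 0.998
```

step_arm --pt "-0.2 -0.4 0.05 0" --pt "-0.2 -0.4 0.05 0"

```text
t: 3.93
tcp_pos: [0.8765, 0.1134, 0.5107]
tool_rot: [-0.547, 0.43, 0.453, 0.557]
force: [0.7, -0.1, 0.5]
finger_gap: 0.997
```

```bash
python3 -c "
from h import *
st()"
```

```text
t 3.93 q [-0.0099  0.7907  0.218   0.0397  1.9114 -1.5772] p [0.8765 0.1134 0.5107] F [ 0.6755 -0.1379  0.4677] gap 0.997
x [ 0.2196  0.0352 -0.9749] y [-0.9754 -0.01   -0.2201] z [-0.0175  0.9993  0.0321]
```

step_arm --pt "-0.2 -0.4 -0.3 0"

```text
t: 4.02
tcp_pos: [0.8817, 0.0936, 0.5164]
tool_rot: [-0.552, 0.421, 0.451, 0.561]
force: [0.8, 0.3, 0.1]
finger_gap: 1.002
```

step_arm --pt "-0.2 -0.4 -0.3 0"

```text
t: 4.1
tcp_pos: [0.8872, 0.0647, 0.5231]
tool_rot: [-0.557, 0.413, 0.446, 0.565]
force: [-0.4, -0.9, 0.0]
finger_gap: 1.001
```

step_arm --pt "-0.2 -0.4 -0.3 0"

```text
t: 4.18
tcp_pos: [0.8914, 0.0385, 0.5297]
tool_rot: [-0.562, 0.407, 0.441, 0.57]
force: [0.5, -0.0, -0.9]
finger_gap: 1.004
```

```bash
python3 -c "
from h import *
st()"
```

```text
t 4.18 q [-0.1065  0.7731  0.218   0.0779  1.8708 -1.6705] p [0.8914 0.0385 0.5297] F [ 0.4899 -0.0164 -0.9126] gap 1.004
x [ 0.2808  0.0447 -0.9587] y [-0.9592 -0.0202 -0.2819] z [-0.032   0.9988  0.0372]
```

step_arm --pt "0 0 -0.04 0" --pt "0 0 -0.08 0" --pt "0 0 -0.12 0" --pt "0 0 -0.16 0" --pt "0 0 -0.18 0" --pt "0 0 -0.18 0"

```text
t: 4.68
tcp_pos: [0.8878, -0.1473, 0.5149]
tool_rot: [-0.562, 0.408, 0.436, 0.572]
force: [0.3, -0.3, -0.1]
finger_gap: 1.0
```

step_arm --pt "-0.2 -0.4 -0.1 0" --pt "-0.2 -0.4 -0.1 0"

```text
t: 4.85
tcp_pos: [0.8885, -0.1464, 0.5312]
tool_rot: [-0.57, 0.4, 0.426, 0.578]
force: [-0.1, 0.3, 0.9]
finger_gap: 1.003
```

step_arm --pt "-0.2 -0.4 -0.1 0" --pt "-0.2 -0.4 -0.1 0"

```text
t: 5.02
tcp_pos: [0.8874, -0.1517, 0.5487]
tool_rot: [-0.578, 0.391, 0.415, 0.583]
force: [-0.2, -0.1, 0.0]
finger_gap: 1.003
```

```bash
python3 -c "
from h import *
st()"
```

```text
t 5.02 q [-0.3416  0.7576  0.218   0.1519  1.8349 -1.8671] p [ 0.8874 -0.1517  0.5487] F [-0.1546 -0.0646  0.0471] gap 1.003
x [ 0.3494  0.0309 -0.9365] y [-0.9367 -0.0134 -0.3499] z [-0.0234  0.9994  0.0242]
```

step_arm --pt "-0.2 -0.4 0.05 0" --pt "-0.2 -0.4 0.05 0"

```text
t: 5.18
tcp_pos: [0.8884, -0.1332, 0.5687]
tool_rot: [-0.586, 0.383, 0.404, 0.589]
force: [-0.2, -0.5, 0.9]
finger_gap: 1.003
```

step_arm --pt "-0.2 -0.4 0.05 0" --pt "-0.2 -0.4 0.05 0"

```text
t: 5.35
tcp_pos: [0.8881, -0.114, 0.5898]
tool_rot: [-0.594, 0.374, 0.393, 0.594]
force: [0.2, 0.2, 0.6]
finger_gap: 0.999
```

step_arm --pt "-0.2 -0.4 0.05 0" --pt "-0.2 -0.4 0.05 0"

```text
t: 5.52
tcp_pos: [0.8864, -0.0976, 0.6108]
tool_rot: [0.601, -0.365, -0.383, -0.599]
force: [0.2, -0.5, 1.1]
finger_gap: 1.001
```

```bash
python3 -c "
from h import *
st()"
```

```text
t 5.52 q [-0.2823  0.6923  0.218   0.1462  1.7937 -1.809 ] p [ 0.8864 -0.0976  0.6108] F [ 0.1834 -0.5324  1.131 ] gap 1.001
x [ 0.4405  0.0202 -0.8975] y [-0.8975 -0.0153 -0.4408] z [-0.0227  0.9997  0.0114]
```

step_arm --pt "-0.2 -0.4 0.02 0" --pt "-0.2 -0.4 0.02 0"

```text
t: 5.68
tcp_pos: [0.883, -0.0874, 0.6318]
tool_rot: [0.608, -0.356, -0.372, -0.605]
force: [-0.0, -0.4, 0.8]
finger_gap: 1.002
```

step_arm --pt "-0.2 -0.4 0.02 0" --pt "-0.2 -0.4 0.02 0"

```text
t: 5.85
tcp_pos: [0.8784, -0.0781, 0.6531]
tool_rot: [0.614, -0.347, -0.361, -0.61]
force: [0.4, -0.2, 0.1]
finger_gap: 1.001
```

step_arm --pt "-0.2 -0.4 0.02 0" --pt "-0.2 -0.4 0.02 0"

```text
t: 6.02
tcp_pos: [0.8726, -0.0689, 0.6751]
tool_rot: [0.62, -0.338, -0.35, -0.615]
force: [0.0, 0.0, -0.4]
finger_gap: 0.998
```

```bash
python3 -c "
from h import *
st()"
```

```text
t 6.02 q [-0.2553  0.6235  0.2184  0.1472  1.7605 -1.7761] p [ 0.8726 -0.0689  0.6751] F [ 0.0271  0.0324 -0.435 ] gap 0.998
x [ 0.5263  0.0115 -0.8502] y [-0.8501 -0.0145 -0.5264] z [-0.0184  0.9998  0.0021]
```

step_arm --pt "-0.2 -0.4 0.02 0" --pt "-0.2 -0.4 0.02 0"

```text
t: 6.18
tcp_pos: [0.8657, -0.06, 0.6974]
tool_rot: [0.626, -0.329, -0.339, -0.62]
force: [-0.1, 0.4, 0.2]
finger_gap: 1.003
```

step_arm --pt "-0.2 -0.4 0.02 0"

```text
t: 6.27
tcp_pos: [0.8638, -0.0559, 0.7101]
tool_rot: [0.63, -0.322, -0.331, -0.624]
force: [0.3, -0.1, -0.3]
finger_gap: 0.999
```

```bash
python3 -c "
from h import *
s,_=st()
"
```

```text
t 6.27 q [-0.244   0.5863  0.2195  0.1488  1.7379 -1.7608] p [ 0.8638 -0.0559  0.7101] F [ 0.3087 -0.0664 -0.2939] gap 0.999
x [ 0.5743  0.0078 -0.8186] y [-0.8185 -0.0137 -0.5743] z [-0.0157  0.9999 -0.0015]
```

```bash
python3 - <<'E'
from h import *
to([.45,.015,.62])
c,s=np.cos(.0175),np.sin(.0175)
G=lambda x,y,z:np.array([.5516+c*x-s*y,.002+s*x+c*y,z])
for cy in(0,.018,.022):
  g=G(-.574*.124,cy,.13+.819*.124);t=G(-.574*.151,cy,.13+.819*.151);b=G(-.574*.025,cy,.13+.819*.025)
  print(cy,"grip",g,proj("top",g),proj("scene",g),"top",proj("top",t),proj("scene",t),"bush",proj("top",b))
for y in(-.14,.14):
  print(proj("top",G(.11,y,.37)),proj("scene",G(.11,y,.37)))
E
```

```text
t 6.27 q [-0.244   0.5863  0.2195  0.1488  1.7379 -1.7608] p [ 0.8638 -0.0559  0.7101] F [ 0.3087 -0.0664 -0.2939] gap 0.999
x [ 0.5743  0.0078 -0.8186] y [-0.8185 -0.0137 -0.5743] z [-0.0157  0.9999 -0.0015]
tool shift [-0.1633  0.3894  0.0775] 0.4293616543936934
0 grip [0.4804 0.0008 0.2316] [252.3714 203.0545] [244.8924 191.9876] top [252.4939 208.2372] [240.1595 185.0413] bush [251.9596 185.6247]
0.018 grip [0.4801 0.0188 0.2316] [246.4893 203.0541] [248.1405 188.1493] top [246.4979 208.2373] [243.4653 181.2224] bush [246.4602 185.6227]
0.022 grip [0.48   0.0228 0.2316] [245.182 203.054] [248.8562 187.3036] top [245.1653 208.2373] [244.1937 180.381 ] bush [245.2379 185.6222]
[304.5356 136.6571] [272.9098 218.6487]
[201.7474 136.5318] [323.9128 151.4642]
```

step_arm --pt "-0.01 0.03 0.007 0" --pt "-0.03 0.065 0.014 0" --pt "-0.045 0.1 0.02 0" --pt "-0.06 0.135 0.028 0" --pt "-0.07 0.17 0.035 0" --pt "-0.085 0.205 0.04 0" --pt "-0.1 0.24 0.05 0" --pt "-0.115 0.275 0.057 0"

```text
t: 6.93
tcp_pos: [0.5693, -0.0028, 0.6463]
tool_rot: [0.631, -0.321, -0.33, -0.625]
force: [-0.4, -0.4, 0.6]
finger_gap: 0.999
```

step_arm --pt "-0.015 0.03 0.007 0" --pt "-0.03 0.065 0.014 0" --pt "-0.04 0.09 0.018 0" --pt "-0.048 0.115 0.02 0" --pt "-0.048 0.115 0.02 0" --pt "-0.048 0.115 0.02 0"

```text
t: 7.43
tcp_pos: [0.446, 0.0156, 0.6205]
tool_rot: [0.631, -0.32, -0.329, -0.625]
force: [0.4, -0.5, 0.0]
finger_gap: 1.001
```

```bash
python3 -c "
from h import *
to([.385,.017,.36])
"
```

```text
t 7.43 q [-0.3659 -0.2688  1.5036  0.221   1.3294 -1.9414] p [0.446  0.0156 0.6205] F [ 0.442  -0.4574  0.0449] gap 1.001
x [ 0.5786  0.0062 -0.8156] y [-0.8155 -0.0137 -0.5786] z [-0.0148  0.9999 -0.0029]
tool shift [0.1772 0.2005 0.003 ] 0.26757216288714075
```

step_arm --pt "0.02 0.025 0 0" --pt "0.045 0.05 0 0" --pt "0.065 0.075 0.001 0" --pt "0.09 0.1 0.001 0" --pt "0.11 0.125 0.001 0" --pt "0.135 0.15 0.002 0" --pt "0.155 0.175 0.002 0" --pt "0.17 0.188 0.002 0"

```text
t: 8.1
tcp_pos: [0.3895, 0.0165, 0.37]
tool_rot: [0.63, -0.321, -0.33, -0.625]
force: [-0.2, -0.2, -1.0]
finger_gap: 1.001
```

```bash
python3 -c "
from h import *
to([.3963,.0173,.351])
for n in('scene','top'):
    im=optics.snapshot(n)[:,:,::-1]
    im=im[110:310,150:350] if n=='scene' else im[120:280,150:340]
    cv2.imwrite(f'pics/{n}1.png',cv2.resize(im,None,fx=3,fy=3,interpolation=cv2.INTER_CUBIC))
"
```

```text
t 8.1 q [-0.4651 -0.2532  2.1418  0.4048  0.7363 -2.2811] p [0.3895 0.0165 0.37  ] F [-0.2133 -0.1839 -0.9858] gap 1.001
x [ 0.5753  0.0072 -0.8179] y [-0.8178 -0.0127 -0.5753] z [-0.0146  0.9999 -0.0014]
tool shift [0.0194 0.0054 0.0007] 0.0201817401855933
```

View pics/scene1.png

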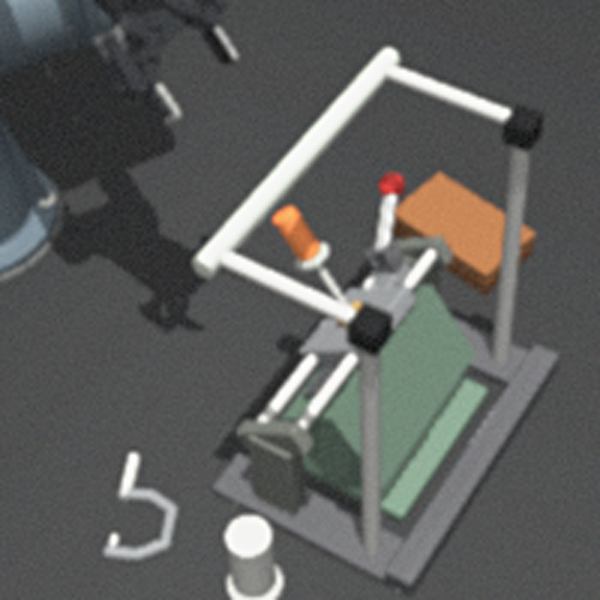

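View pics/top1.png

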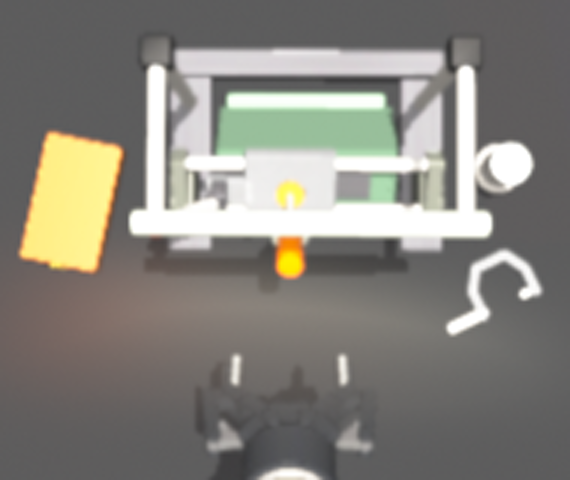

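```bash
python3 -c "
from h import *
to([.5513-.574*.2,.020-.01*.2,.13+.819*.2])
to([.5513-.574*.107,.020-.01*.107,.13+.819*.107])
"
```

```text
t 8.2 q [-0.4648 -0.2516  2.1404  0.4033  0.7395 -2.2782] p [0.3895 0.0167 0.3696] F [ 0.4089  0.977  -0.0823] gap 1.003
x [ 0.5726  0.0088 -0.8198] y [-0.8197 -0.0111 -0.5727] z [-0.0141  0.9999  0.0009]
tool shift [0.0891 0.0049 0.0006] 0.08921258949920674
t 8.2 q [-0.4648 -0.2516  2.1404  0.4033  0.7395 -2.2782] p [0.3895 0.0167 0.3696] F [ 0.4089  0.977  -0.0823] gap 1.003
x [ 0.5726  0.0088 -0.8198] y [-0.8197 -0.0111 -0.5727] z [-0.0141  0.9999  0.0009]
tool shift [0.1821 0.0047 0.0007] 0.18215602489158556
```

step_arm --pt "0.02 0.005 0 0" --pt "0.045 0.005 0 0" --pt "0.07 0.005 0.001 0" --pt "0.09 0.005 0.001 0" --pt "0.11 0.005 0.001 0" --pt "0.13 0.005 0.001 0" --pt "0.13 0.005 0.001 0"

```text
t: 8.78
tcp_pos: [0.4635, 0.018, 0.2593]
tool_rot: [0.629, -0.322, -0.332, -0.625]
force: [-0.2, 1.0, -0.8]
finger_gap: 1.0
```

```bash
python3 -c "
from h import *
to([.5513-.574*.107,.020-.01*.107,.13+.819*.107])
for n in('scene','top'):
    im=optics.snapshot(n)[:,:,::-1]
    im=im[110:310,150:350] if n=='scene' else im[120:280,150:340]
    cv2.imwrite(f'pics/{n}2.png',cv2.resize(im,None,fx=3,fy=3,interpolation=cv2.INTER_CUBIC))
"
```

```text
t 8.78 q [-0.3352  0.1222  2.2217  0.7505  0.2932 -2.5887] p [0.4635 0.018  0.2593] F [-0.1963  1.0175 -0.7917] gap 1.0
x [ 0.5725  0.0093 -0.8199] y [-0.8198 -0.0104 -0.5725] z [-0.0138  0.9999  0.0017]
tool shift [0.0493 0.0023 0.0005] 0.04932626409663989
```

View pics/scene2.png

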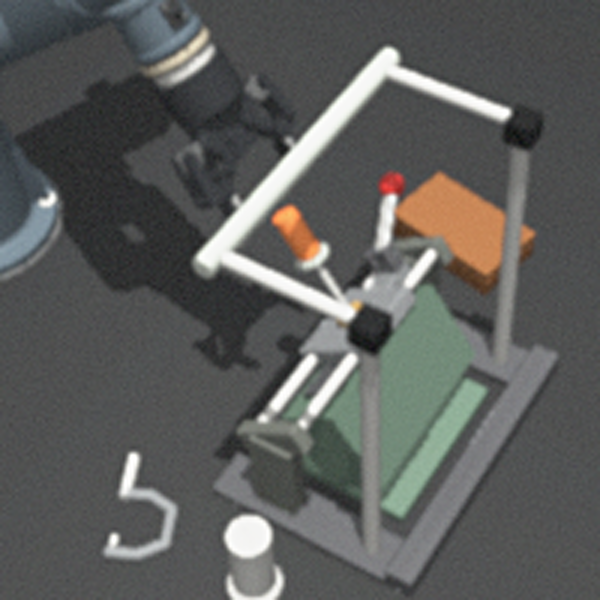

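View pics/top2.png

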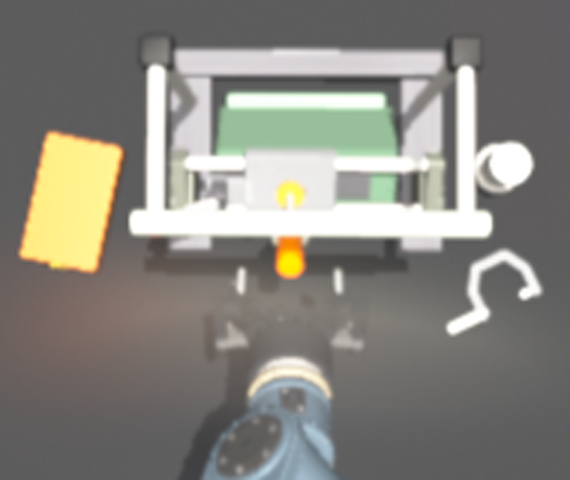

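step_arm --pt "-0.02 0 0 0.12" --pt "-0.03 0 0 0.24" --pt "-0.03 0 0 0.36" --pt "-0.03 0 0 0.48" --pt "-0.03 0 0 0.6" --pt "-0.03 0 0 0.72" --pt "-0.03 0 0 0.84" --pt "-0.03 0 0 0.96"

```text
t: 9.55
tcp_pos: [0.4453, 0.0178, 0.2879]
tool_rot: [-0.268, 0.437, 0.143, 0.847]
force: [0.0, 0.7, 1.0]
finger_gap: 0.999
```

step_arm --pt "0 0 0 0.12" --pt "0 0 0 0.24" --pt "0 0 0 0.36" --pt "0 0 0 0.48" --pt "0 0 0 0.6" --pt "0 0 0 0.72" --pt "0 0 0 0.84" --pt "0 0 0 0.96"

```text
t: 10.22
tcp_pos: [0.446, 0.0174, 0.2903]
tool_rot: [0.155, 0.451, -0.077, 0.875]
force: [-0.3, 0.0, -0.5]
finger_gap: 1.003
```

step_arm --pt "0 0 0 0.12" --pt "0 0 0 0.24" --pt "0 0 0 0.36" --pt "0 0 0 0.48" --pt "0 0 0 0.6" --pt "0 0 0 0.72" --pt "0 0 0 0.84" --pt "0 0 0 0.96"

```text
t: 10.88
tcp_pos: [0.4467, 0.017, 0.2927]
tool_rot: [0.544, 0.362, -0.277, 0.704]
force: [-0.2, 0.6, -0.4]
finger_gap: 0.999
```

```bash
python3 -c "
from h import *
to([.5513-.574*.107,.020-.01*.107,.13+.819*.107])
"
```

```text
t 10.88 q [-0.3606  0.0144  2.2096  0.5922  0.3868  0.4591] p [0.4467 0.017  0.2927] F [-0.2488  0.578  -0.4047] gap 0.999
x [ 0.5845  0.0047 -0.8114] y [0.784  0.2545 0.5662] z [ 0.2092 -0.9671  0.1451]
tool shift [ 0.0862 -0.0081 -0.0037] 0.08667560529264075
```

step_arm --pt "0.01 0 0 0.12" --pt "0.02 -0.001 0 0.24" --pt "0.025 -0.001 0 0.255" --pt "0.025 -0.001 0 0.255"

```text
t: 11.22
tcp_pos: [0.4614, 0.0165, 0.2734]
tool_rot: [0.63, 0.323, -0.32, 0.63]
force: [1.2, -0.3, -0.4]
finger_gap: 1.003
```

```bash
python3 -c "
from h import *
to([.5513-.574*.107,.020-.01*.107,.13+.819*.107])
"
```

```text
t 11.22 q [-0.3427  0.085   2.2167  0.7079  0.3142  0.6036] p [0.4614 0.0165 0.2734] F [ 1.1727 -0.2745 -0.4123] gap 1.003
x [ 0.5868  0.004  -0.8097] y [0.8097 0.0025 0.5869] z [ 0.0043 -1.     -0.0018]
tool shift [ 0.0619 -0.0097 -0.0022] 0.06267358444444648
```

step_arm --pt "0.0 -0.01 -0.002 -0.012" --pt "0.015 -0.01 -0.002 -0.012" --pt "0.03 -0.01 -0.002 -0.012" --pt "0.045 -0.01 -0.002 -0.012" --pt "0.06 -0.01 -0.002 -0.012" --pt "0.062 -0.01 -0.002 -0.012" --pt "0.062 -0.01 -0.002 -0.012"

```text
t: 11.8
tcp_pos: [0.491, 0.0186, 0.2184]
tool_rot: [0.626, 0.324, -0.317, 0.634]
force: [-0.2, 1.4, 0.3]
finger_gap: 1.0
```

```bash
python3 -c "
from h import *
to([.5513-.574*.107,.020-.01*.107,.13+.819*.107])
for n in('scene','top'):
    im=optics.snapshot(n)[:,:,::-1]
    im=im[110:310,150:350] if n=='scene' else im[120:280,150:340]
    cv2.imwrite(f'pics/{n}3.png',cv2.resize(im,None,fx=3,fy=3,interpolation=cv2.INTER_CUBIC))
"
```

```text
t 11.8 q [-0.3033  0.2686  2.2377  1.4166  0.1833 -0.1061] p [0.491  0.0186 0.2184] F [-0.1723  1.3637  0.2696] gap 1.0
x [ 0.5891  0.0043 -0.8081] y [0.8079 0.015  0.5891] z [ 0.0146 -0.9999  0.0053]
tool shift [-0.0001 -0.0014 -0.0003] 0.001394553268718865
```

View pics/scene3.png

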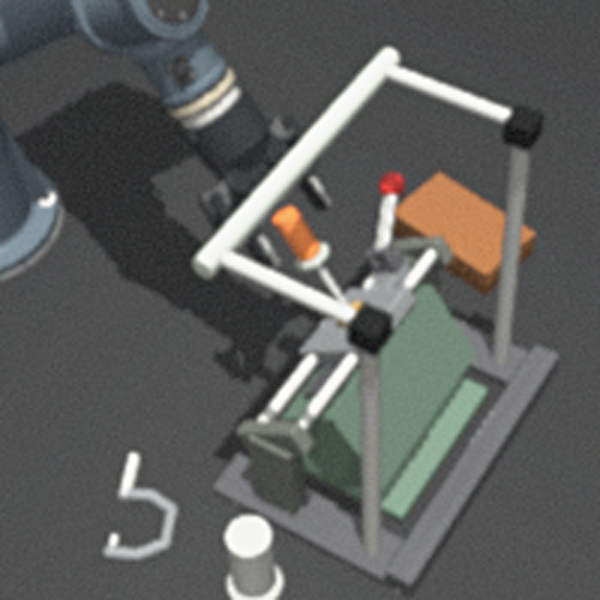

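View pics/top3.png

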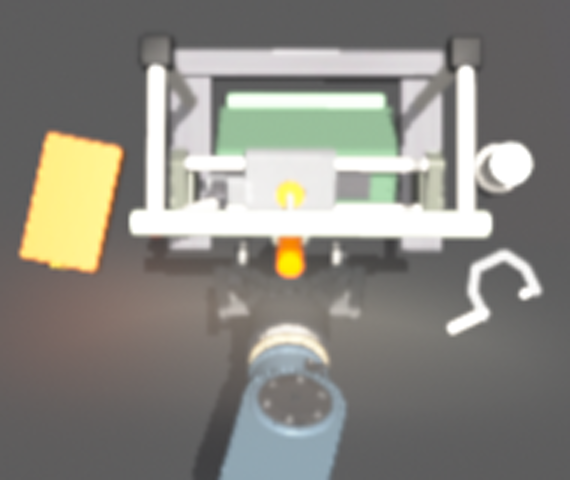

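step_arm --pt "0 -0.001 0 0" --pt "0 -0.001 0 0" --pt "0 -0.001 0 0" --pt "0 -0.001 0 0" --pt "0 -0.001 0 0" --pt "0 -0.001 0 0" --pt "0 -0.001 0 0" --pt "0 -0.001 0 0" --jaw 0.015 --grip_force 45

```text
t: 12.57
tcp_pos: [0.4897, 0.0186, 0.2182]
tool_rot: [0.626, 0.324, -0.317, 0.635]
force: [-0.6, -0.2, 1.8]
finger_gap: 0.293
```

```bash
cat >> h.py <<'E'
c_,s_=np.cos(.0175),np.sin(.0175)
AX=np.array([.574*c_,.574*s_,-.819]);YG=np.array([-s_,c_,0]);C0=np.array([.5516,.002,.13])
def pr():
    s,Rm=st();p=s["tcp_pos"]-C0;f=s["force"]
    print("d %.4f  yg %.4f perp %.4f | Fax %.2f Fy %.2f Fperp %.2f"%(-p@AX,p@YG,p@np.cross(YG,AX),f@AX,f@YG,f@np.cross(YG,AX)))
    print("tool AX",Rm.T@AX,"YG",Rm.T@YG)
E
python3 -c "
from h import *
pr()"
```

```text
t 12.57 q [-0.3043  0.2676  2.2413  1.4321  0.183  -0.1232] p [0.4897 0.0186 0.2182] F [-0.5992 -0.2371  1.829 ] gap 0.293
x [ 0.5894  0.0038 -0.8078] y [0.8077 0.0155 0.5894] z [ 0.0148 -0.9999  0.0061]
d 0.1077  yg 0.0177 perp -0.0002 | Fax -1.84 Fy -0.23 Fperp -0.56
tool AX [ 0.9999 -0.019  -0.0065] YG [-0.0065  0.0014 -1.    ]
```

step_arm --pt "0.004 0 0 0" --pt "0.008 0 0 0" --pt "0.012 0 0 0" --pt "0.016 0 0 0" --pt "0.02 0 0 0" --pt "0.022 0 0 0" --pt "0.022 0 0 0"

```text
t: 13.15
tcp_pos: [0.5025, 0.0188, 0.1998]
tool_rot: [0.626, 0.325, -0.317, 0.634]
force: [0.8, 0.2, -3.8]
finger_gap: 0.295
```

```bash
python3 -c "
from h import *
pr()"
```

```text
t 13.15 q [-0.2913  0.331   2.2338  1.7448  0.1767 -0.4301] p [0.5025 0.0188 0.1998] F [ 0.79    0.1809 -3.7762] gap 0.295
x [ 0.5884  0.0043 -0.8086] y [0.8084 0.0153 0.5884] z [ 0.0149 -0.9999  0.0055]
d 0.0852  yg 0.0177 perp -0.0001 | Fax 3.55 Fy 0.17 Fperp 1.52
tool AX [ 0.9999 -0.0178 -0.006 ] YG [-0.006   0.0011 -1.    ]
```

step_arm --pt "0.002 0 0 0" --pt "0.004 0 0 0" --pt "0.005 0 0 0"

```text
t: 13.4
tcp_pos: [0.5054, 0.0189, 0.1957]
tool_rot: [0.626, 0.325, -0.317, 0.634]
force: [-1.6, -1.3, 1.5]
finger_gap: 0.293
```

```bash
python3 -c "
from h import *
pr()"
```

```text
t 13.4 q [-0.2885  0.345   2.2316  1.8127  0.1776 -0.4966] p [0.5054 0.0189 0.1957] F [-1.5834 -1.2903  1.5017] gap 0.293
x [ 0.5883  0.0044 -0.8087] y [0.8085 0.0153 0.5882] z [ 0.0149 -0.9999  0.0055]
d 0.0801  yg 0.0177 perp -0.0001 | Fax -2.15 Fy -1.26 Fperp 0.45
tool AX [ 0.9999 -0.0176 -0.006 ] YG [-0.0059  0.0011 -1.    ]
```

step_arm --pt "0.002 0 0 0" --pt "0.003 0 0 0"

```text
t: 13.57
tcp_pos: [0.507, 0.0189, 0.1934]
tool_rot: [0.626, 0.325, -0.317, 0.634]
force: [-3.8, -2.3, 5.5]
finger_gap: 0.292
```

step_arm --pt "0.002 0 0 0" --pt "0.003 0 0 0"

```text
t: 13.73
tcp_pos: [0.5084, 0.0189, 0.1913]
tool_rot: [0.626, 0.324, -0.317, 0.634]
force: [-5.8, -1.9, 8.2]
finger_gap: 0.294
```

```bash
python3 -c "
from h import *
pr()"
```

```text
t 13.73 q [-0.2853  0.36    2.2298  1.8913  0.1796 -0.5736] p [0.5084 0.0189 0.1913] F [-5.7561 -1.8638  8.1659] gap 0.294
x [ 0.5886  0.004  -0.8084] y [0.8083 0.0152 0.5886] z [ 0.0146 -0.9999  0.0057]
d 0.0748  yg 0.0177 perp -0.0001 | Fax -10.01 Fy -1.76 Fperp 0.05
tool AX [ 0.9999 -0.018  -0.0063] YG [-0.0063  0.001  -1.    ]
```

step_arm --pt "-0.003 0 0 0" --pt "-0.006 0 0.002 0" --pt "-0.006 0 0.004 0" --pt "-0.006 0 0.006 0" --pt "-0.006 0 0.006 0" --pt "-0.003 0 0.006 0" --pt "0 0 0.006 0" --pt "0.001 0 0.006 0"

```text
t: 14.4
tcp_pos: [0.5091, 0.0123, 0.1905]
tool_rot: [0.626, 0.324, -0.318, 0.634]
force: [-3.0, -2.9, 4.1]
finger_gap: 0.29
```

```bash
python3 -c "
from h import *
pr()"
```

```text
t 14.4 q [-0.3033  0.3626  2.2295  1.8757  0.1877 -0.5726] p [0.5091 0.0123 0.1905] F [-3.0064 -2.9339  4.106 ] gap 0.29
x [ 0.5884  0.0024 -0.8085] y [0.8084 0.0146 0.5884] z [ 0.0132 -0.9999  0.0067]
d 0.0738  yg 0.0111 perp -0.0001 | Fax -5.12 Fy -2.88 Fperp 0.15
tool AX [ 0.9999 -0.0178 -0.0079] YG [-0.0079  0.0005 -1.    ]
```

step_arm --pt "0.001 0 0 0" --pt "0.002 0 0 0" --pt "0.002 0 0 0"

```text
t: 14.65
tcp_pos: [0.5104, 0.0119, 0.1887]
tool_rot: [0.626, 0.324, -0.318, 0.634]
force: [-1.2, -1.3, 0.9]
finger_gap: 0.289
```

```bash
python3 -c "
from h import *
pr()"
```

```text
t 14.65 q [-0.3026  0.3684  2.2282  1.9004  0.1878 -0.5968] p [0.5104 0.0119 0.1887] F [-1.1906 -1.2978  0.8625] gap 0.289
x [ 0.5881  0.0014 -0.8088] y [0.8087 0.0143 0.5881] z [ 0.0124 -0.9999  0.0072]
d 0.0716  yg 0.0106 perp -0.0001 | Fax -1.40 Fy -1.28 Fperp 0.50
tool AX [ 0.9999 -0.0174 -0.0088] YG [-0.0088  0.0002 -1.    ]
```

step_arm --pt "0.002 0 0 0" --pt "0.004 0 0 0" --pt "0.006 0 0 0" --pt "0.008 0 0 0"

```text
t: 14.98
tcp_pos: [0.5151, 0.0118, 0.182]
tool_rot: [0.626, 0.324, -0.318, 0.634]
force: [-3.0, -0.0, 3.9]
finger_gap: 0.293
```

step_arm --pt "0.002 0 0 0" --pt "0.004 0 0 0"

```text
t: 15.15
tcp_pos: [0.5175, 0.0118, 0.1785]
tool_rot: [0.626, 0.324, -0.318, 0.634]
force: [-3.7, -1.1, 4.7]
finger_gap: 0.295
```

```bash
python3 -c "
from h import *
pr()"
```

```text
t 15.15 q [-0.2958  0.4019  2.2215  2.0396  0.1946 -0.7326] p [0.5175 0.0118 0.1785] F [-3.6973 -1.0968  4.6804] gap 0.295
x [ 0.5878  0.0012 -0.809 ] y [0.8089 0.0143 0.5877] z [ 0.0123 -0.9999  0.0074]
d 0.0592  yg 0.0104 perp -0.0001 | Fax -5.97 Fy -1.03 Fperp 0.36
tool AX [ 0.9999 -0.0169 -0.0091] YG [-0.0091  0.0002 -1.    ]
```

step_arm --pt "0.001 0 0 0" --pt "0.002 0 0 0" --pt "0.002 0 0 0"

```text
t: 15.4
tcp_pos: [0.5188, 0.0118, 0.1767]
tool_rot: [0.626, 0.324, -0.318, 0.634]
force: [-0.7, -1.1, 1.7]
finger_gap: 0.297
```

step_arm --pt "0.001 0 0 0" --pt "0.002 0 0 0" --pt "0.002 0 0 0"

```text
t: 15.65
tcp_pos: [0.5199, 0.0118, 0.1751]
tool_rot: [0.626, 0.324, -0.318, 0.634]
force: [-2.7, -0.9, 3.3]
finger_gap: 0.293
```

```bash
python3 -c "
from h import *
pr()"
```

```text
t 15.65 q [-0.2936  0.413   2.219   2.0817  0.1975 -0.7735] p [0.5199 0.0118 0.1751] F [-2.7035 -0.936   3.3128] gap 0.293
x [ 0.5876  0.0012 -0.8092] y [0.8091 0.0142 0.5875] z [ 0.0122 -0.9999  0.0074]
d 0.0550  yg 0.0104 perp -0.0001 | Fax -4.27 Fy -0.89 Fperp 0.33
tool AX [ 0.9999 -0.0167 -0.0091] YG [-0.0091  0.     -1.    ]
```

step_arm --pt "0.001 0 0 0" --pt "0.002 0 0 0" --pt "0.003 0 0 0" --pt "0.003 0 0 0"

```text
t: 15.98
tcp_pos: [0.5214, 0.0119, 0.173]
tool_rot: [0.626, 0.324, -0.318, 0.634]
force: [-5.9, -1.0, 6.2]
finger_gap: 0.289
```

step_arm --pt "0.001 0 0 0" --pt "0.002 0 0 0" --pt "0.003 0 0 0" --pt "0.003 0 0 0"

```text
t: 16.32
tcp_pos: [0.5227, 0.0119, 0.1712]
tool_rot: [0.626, 0.323, -0.318, 0.634]
force: [-7.2, -2.1, 11.6]
finger_gap: 0.294
```

```bash
python3 -c "
from h import *
pr()"
```

```text
t 16.32 q [-0.2908  0.4261  2.217   2.1404  0.2024 -0.8304] p [0.5227 0.0119 0.1712] F [-7.1527 -2.0501 11.5761] gap 0.294
x [ 0.5885  0.0006 -0.8085] y [0.8084 0.014  0.5884] z [ 0.0117 -0.9999  0.0077]
d 0.0502  yg 0.0104 perp -0.0001 | Fax -13.61 Fy -1.92 Fperp -0.76
tool AX [ 0.9999 -0.0178 -0.0097] YG [-0.0097 -0.0001 -1.    ]
```

step_arm --pt "0 0 0 0" --pt "0 0 0 0" --pt "0 0 0 0" --pt "0 0 0 0"

```text
t: 16.65
tcp_pos: [0.5223, 0.0119, 0.1716]
tool_rot: [0.626, 0.323, -0.318, 0.635]
force: [-7.1, -1.0, 9.3]
finger_gap: 0.292
```

```bash
python3 -c "
from h import *
pr()"
```

```text
t 16.65 q [-0.2909  0.4247  2.2177  2.1408  0.2024 -0.8308] p [0.5223 0.0119 0.1716] F [-7.0571 -0.9589  9.331 ] gap 0.292
x [ 0.5889  0.0003 -0.8082] y [0.8081 0.014  0.5889] z [ 0.0114 -0.9999  0.008 ]
d 0.0508  yg 0.0104 perp -0.0001 | Fax -11.70 Fy -0.84 Fperp 0.44
tool AX [ 0.9999 -0.0184 -0.01  ] YG [-0.01   -0.0002 -0.9999]
```

step_arm --pt "0 0 0 0" --pt "0 0 0 0" --pt "0 0 0 0" --pt "0 0 0 0" --jaw 0.055

```text
t: 16.98
tcp_pos: [0.5226, 0.0118, 0.1714]
tool_rot: [0.626, 0.323, -0.318, 0.635]
force: [-0.5, -0.2, -0.0]
finger_gap: 0.643
```

```bash
python3 -c "
from h import *
pr()
im=optics.snapshot('top')[:,:,::-1]
im=im[120:280,150:340]
cv2.imwrite(f'pics/top4.png',cv2.resize(im,None,fx=3,fy=3,interpolation=cv2.INTER_CUBIC))
im=optics.snapshot('scene')[110:310,150:350,::-1]
cv2.imwrite(f'pics/scene4.png',cv2.resize(im,None,fx=3,fy=3,interpolation=cv2.INTER_CUBIC))
"
```

```text
t 16.98 q [-0.2908  0.4253  2.2172  2.1409  0.2022 -0.8308] p [0.5226 0.0118 0.1714] F [-0.4524 -0.2233 -0.0268] gap 0.643
x [ 0.5888  0.0002 -0.8083] y [0.8082 0.0139 0.5887] z [ 0.0114 -0.9999  0.008 ]
d 0.0505  yg 0.0103 perp -0.0002 | Fax -0.24 Fy -0.22 Fperp 0.39
tool AX [ 0.9999 -0.0182 -0.0101] YG [-0.0101 -0.0002 -0.9999]
```

View pics/scene4.png

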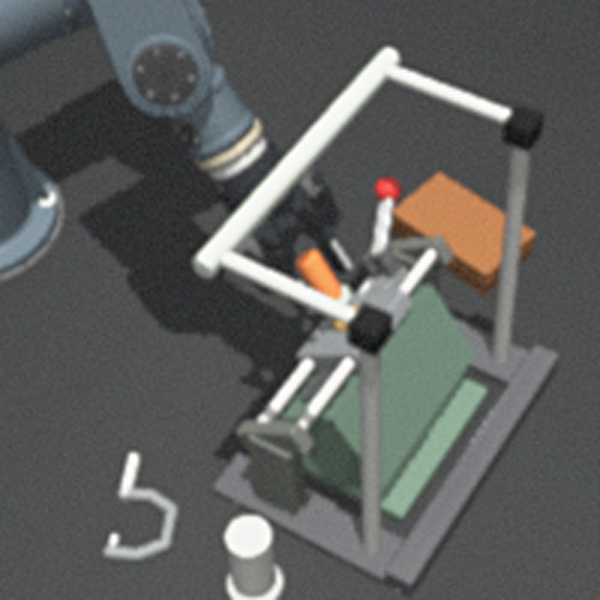

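View pics/top4.png

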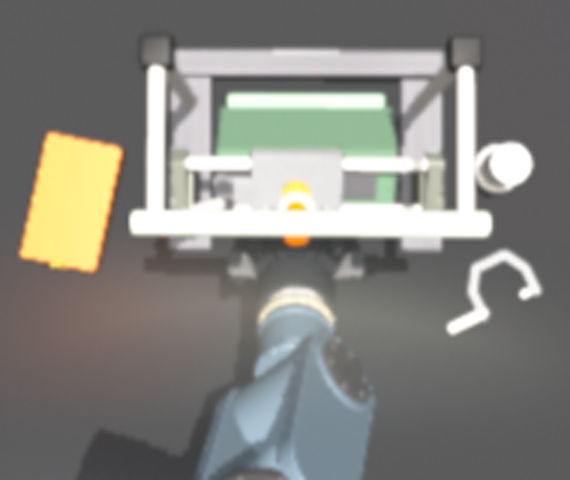

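```bash
python3 -c "
from h import *
im=cv2.imread('pics/scene4.png')
h=cv2.cvtColor(im,cv2.COLOR_BGR2HSV);m=(cv2.inRange(h,(0,150,90),(4,255,255))|cv2.inRange(h,(170,150,90),(180,255,255)))
m[:, :340]=0;ys,xs=np.nonzero(m);print(xs.mean()/3+150,ys.mean()/3+110,len(xs))
for q in(0,.04,.08):
  e=.645-q;k=C0+YG*(.0103+.078+.075*np.cos(e))-AX*(.032+.075*np.sin(e));print(q,k,proj('scene',k))
st()
"
```

```text
279.1381074168798 172.67263427109975 391
0 [0.5048 0.1494 0.1931] [277.6745 173.4446]
0.04 [0.5061 0.1512 0.1911] [278.3252 173.696 ]
0.08 [0.5075 0.1529 0.1891] [278.9692 173.9824]
t 17.08 q [-0.2909  0.4253  2.2174  2.1409  0.2022 -0.8308] p [0.5225 0.0118 0.1715] F [-0.9248  0.0132  0.3007] gap 0.643
x [ 0.5887  0.0003 -0.8083] y [0.8082 0.0139 0.5887] z [ 0.0114 -0.9999  0.008 ]
```

step_arm --pt "-0.01 0 0 0" --pt "-0.03 0 0 0" --pt "-0.05 0 0 0" --pt "-0.07 0 0 0" --pt "-0.085 0 0 0" --pt "-0.1 0 0 0" --pt "-0.1 0 0 0"

```text
t: 17.67
tcp_pos: [0.463, 0.0118, 0.2526]
tool_rot: [0.626, 0.323, -0.319, 0.634]
force: [-0.5, 0.5, 0.4]
finger_gap: 0.641
```

```bash
python3 -c "
from h import *
pr()
to(C0+YG*.157-AX*.15)
"
```

```text
t 17.67 q [-0.3538  0.1401  2.2487  0.9345  0.2563  0.348 ] p [0.463  0.0118 0.2526] F [-0.4648  0.4901  0.4423] gap 0.641
x [ 0.5879  0.0002 -0.8089] y [0.8088 0.0138 0.5879] z [ 0.0113 -0.9999  0.008 ]
d 0.1511  yg 0.0113 perp 0.0020 | Fax -0.62 Fy 0.50 Fperp 0.12
tool AX [ 0.9999 -0.0171 -0.0101] YG [-0.0101 -0.0004 -0.9999]
t 17.67 q [-0.3538  0.1401  2.2487  0.9345  0.2563  0.348 ] p [0.463  0.0118 0.2526] F [-0.4648  0.4901  0.4423] gap 0.641
x [ 0.5879  0.0002 -0.8089] y [0.8088 0.0138 0.5879] z [ 0.0113 -0.9999  0.008 ]
tool shift [-0.0004  0.0019 -0.1457] 0.14568984720285913
```

step_arm --pt "0 0.002 -0.02 0" --pt "0 0.002 -0.04 0" --pt "0 0.002 -0.06 0" --pt "0 0.002 -0.08 0" --pt "0 0.002 -0.1 0" --pt "0 0.002 -0.12 0" --pt "0 0.002 -0.143 0" --pt "0 0.002 -0.143 0" --jaw 0

```text
t: 18.33
tcp_pos: [0.4612, 0.1274, 0.2502]
tool_rot: [0.623, 0.328, -0.323, 0.632]
force: [-0.6, -0.3, 0.1]
finger_gap: -0.001
```

```bash
python3 -c "
from h import *
pr()
to(C0+YG*.156-AX*.093)
im=optics.snapshot('top')[:,:,::-1]
im=im[120:280,150:340]
cv2.imwrite(f'pics/top5.png',cv2.resize(im,None,fx=3,fy=3,interpolation=cv2.INTER_CUBIC))
im=optics.snapshot('scene')[110:310,150:350,::-1]
cv2.imwrite(f'pics/scene5.png',cv2.resize(im,None,fx=3,fy=3,interpolation=cv2.INTER_CUBIC))
"
```

```text
t 18.33 q [ 0.0546  0.1794  2.1891 -0.187   0.1628  1.7858] p [0.4612 0.1274 0.2502] F [-0.6453 -0.3481  0.1363] gap -0.001
x [ 0.5759  0.0013 -0.8175] y [0.8174 0.0142 0.5759] z [ 0.0124 -0.9999  0.0071]
d 0.1490  yg 0.1270 perp 0.0033 | Fax -0.49 Fy -0.34 Fperp 0.46
tool AX [ 1.0001 -0.0024 -0.0088] YG [-0.0088 -0.0001 -1.    ]
t 18.33 q [ 0.0546  0.1794  2.1891 -0.187   0.1628  1.7858] p [0.4612 0.1274 0.2502] F [-0.6453 -0.3481  0.1363] gap -0.001
x [ 0.5759  0.0013 -0.8175] y [0.8174 0.0142 0.5759] z [ 0.0124 -0.9999  0.0071]
tool shift [ 0.0558  0.0031 -0.0295] 0.06317175810649514
```

View pics/scene5.png

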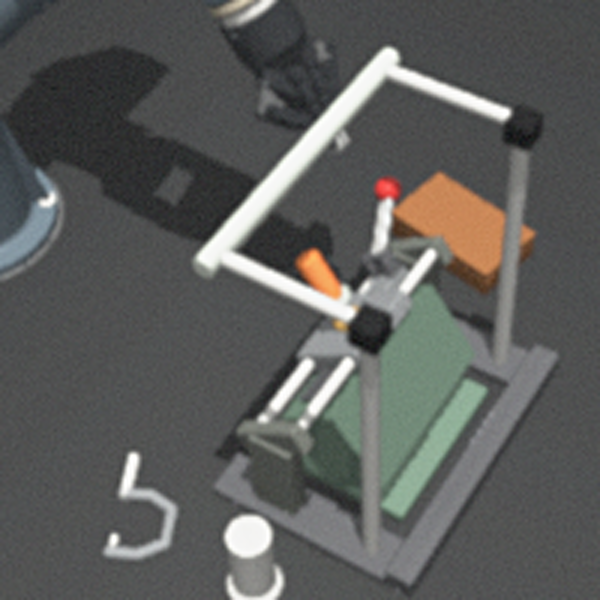

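View pics/top5.png

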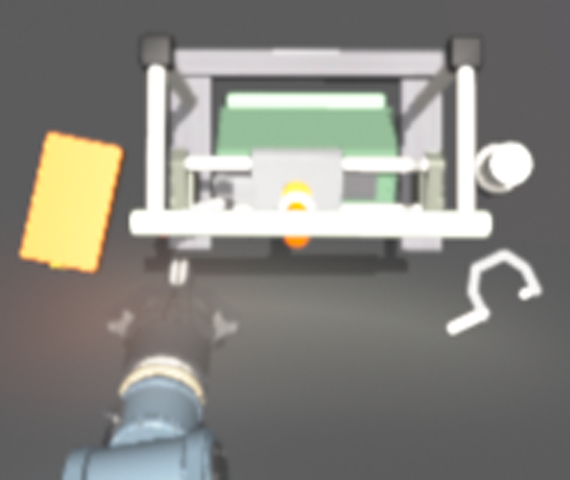

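step_arm --pt "0 0.003 -0.01 0" --pt "0 0.003 -0.02 0" --pt "0 0.003 -0.03 0" --pt "0 0.003 -0.03 0" --pt "0.02 0.003 -0.03 0" --pt "0.03 0.003 -0.03 0" --pt "0.04 0.003 -0.03 0" --pt "0.04 0.003 -0.03 0"

```text
t: 19.1
tcp_pos: [0.4865, 0.1574, 0.2176]
tool_rot: [0.622, 0.33, -0.323, 0.633]
force: [-0.6, 1.0, -0.3]
finger_gap: 0.003
```

```bash
python3 -c "
from h import *
pr()
to(C0+YG*.157-AX*.093)
to(C0+YG*.160-AX*.043)
im=optics.snapshot('scene')[110:310,150:350,::-1]
cv2.imwrite(f'pics/scene6.png',cv2.resize(im,None,fx=3,fy=3,interpolation=cv2.INTER_CUBIC))
"
```

```text
t 19.1 q [ 0.1406  0.3016  2.1524 -0.7748  0.1128  2.4396] p [0.4865 0.1574 0.2176] F [-0.6187  0.9584 -0.2601] gap 0.003
x [ 0.5739  0.0017 -0.8189] y [0.8188 0.0181 0.5739] z [ 0.0158 -0.9998  0.009 ]
d 0.1075  yg 0.1565 perp 0.0008 | Fax -0.13 Fy 0.97 Fperp 0.64
tool AX [ 1.0001  0.0001 -0.0084] YG [-0.0084  0.0038 -1.    ]
t 19.1 q [ 0.1406  0.3016  2.1524 -0.7748  0.1128  2.4396] p [0.4865 0.1574 0.2176] F [-0.6187  0.9584 -0.2601] gap 0.003
x [ 0.5739  0.0017 -0.8189] y [0.8188 0.0181 0.5739] z [ 0.0158 -0.9998  0.009 ]
tool shift [ 0.0145  0.0008 -0.0006] 0.014504031066009978
t 19.1 q [ 0.1406  0.3016  2.1524 -0.7748  0.1128  2.4396] p [0.4865 0.1574 0.2176] F [-0.6187  0.9584 -0.2601] gap 0.003
x [ 0.5739  0.0017 -0.8189] y [0.8188 0.0181 0.5739] z [ 0.0158 -0.9998  0.009 ]
tool shift [ 0.0644  0.0008 -0.0041] 0.06458059423594184
```

View pics/scene6.png

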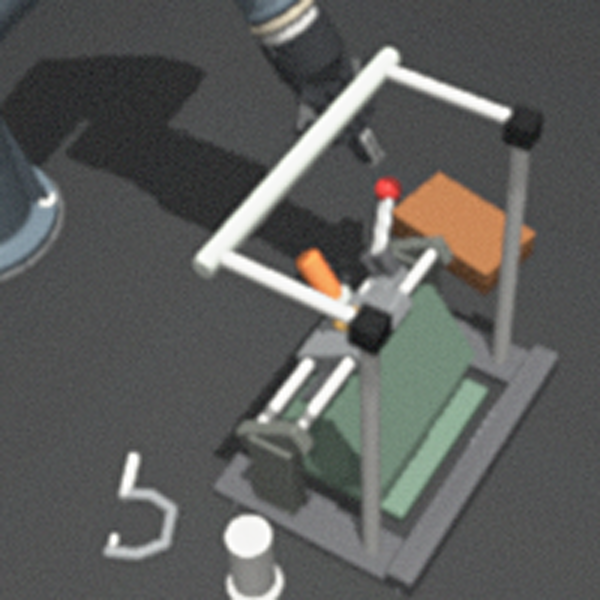

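step_arm --pt "-0.01 0 0 -0.12" --pt "-0.01 0 0 -0.24" --pt "-0.01 0 0 -0.36" --pt "-0.01 0 0 -0.48" --pt "-0.01 0 0 -0.6" --pt "-0.01 0 0 -0.72" --pt "-0.01 0 0 -0.84" --pt "-0.01 0 0 -0.96"

```text
t: 19.82
tcp_pos: [0.48, 0.1569, 0.2268]
tool_rot: [0.257, 0.442, -0.133, 0.849]
force: [-0.5, -0.0, 0.4]
finger_gap: -0.001
```

step_arm --pt "0 0 0 -0.12" --pt "0 0 0 -0.24" --pt "0 0 0 -0.36" --pt "0 0 0 -0.48" --pt "0 0 0 -0.6" --pt "0 0 0 -0.6"

```text
t: 20.32
tcp_pos: [0.4796, 0.1565, 0.2273]
tool_rot: [-0.006, 0.461, 0.004, 0.887]
force: [0.6, 0.3, 0.1]
finger_gap: -0.003
```

```bash
python3 -c "
from h import *
pr()
to(C0+YG*.157-AX*.083)
to(C0+YG*.162-AX*.043)
"
```

```text
t 20.32 q [ 0.1414  0.271   2.1557 -0.6414  0.1338  0.7383] p [0.4796 0.1565 0.2273] F [0.6391 0.2756 0.1477] gap -0.003
x [ 0.5746  0.0012 -0.8184] y [-0.0128  0.9999 -0.0076] z [0.8183 0.0148 0.5746]
d 0.1195  yg 0.1557 perp 0.0009 | Fax 0.25 Fy 0.26 Fperp -0.61
tool AX [ 1.0001  0.0089 -0.0008] YG [-0.0089  1.      0.0005]
t 20.32 q [ 0.1414  0.271   2.1557 -0.6414  0.1338  0.7383] p [0.4796 0.1565 0.2273] F [0.6391 0.2756 0.1477] gap -0.003
x [ 0.5746  0.0012 -0.8184] y [-0.0128  0.9999 -0.0076] z [0.8183 0.0148 0.5746]
tool shift [0.0365 0.0016 0.0009] 0.03650942309298833
t 20.32 q [ 0.1414  0.271   2.1557 -0.6414  0.1338  0.7383] p [0.4796 0.1565 0.2273] F [0.6391 0.2756 0.1477] gap -0.003
x [ 0.5746  0.0012 -0.8184] y [-0.0128  0.9999 -0.0076] z [0.8183 0.0148 0.5746]
tool shift [0.0764 0.007  0.0008] 0.0767441447695324
```

step_arm --pt "0.012 0.002 0 0" --pt "0.024 0.003 0 0" --pt "0.03 0.003 0 0" --pt "0.036 0.003 0 0" --pt "0.042 0.004 0 0" --pt "0.048 0.005 0 0" --pt "0.054 0.006 0 0" --pt "0.054 0.006 0 0"

```text
t: 20.98
tcp_pos: [0.5119, 0.163, 0.1859]
tool_rot: [-0.006, 0.463, 0.003, 0.886]
force: [-0.3, 0.9, 0.1]
finger_gap: 0.003
```

```bash
python3 -c "
from h import *
pr()
im=optics.snapshot('scene')[110:310,150:350,::-1]
cv2.imwrite(f'pics/scene7.png',cv2.resize(im,None,fx=3,fy=3,interpolation=cv2.INTER_CUBIC))
"
```

```text
t 20.98 q [ 0.1467  0.4019  2.125  -1.427   0.0838  1.534 ] p [0.5119 0.163  0.1859] F [-0.2781  0.8638  0.1054] gap 0.003
x [ 0.5709  0.0007 -0.821 ] y [-0.0113  0.9999 -0.007 ] z [0.821  0.0133 0.5708]
d 0.0670  yg 0.1617 perp -0.0019 | Fax -0.24 Fy 0.87 Fperp 0.15
tool AX [1.0001 0.0093 0.0038] YG [-0.0093  1.     -0.0011]
```

View pics/scene7.png

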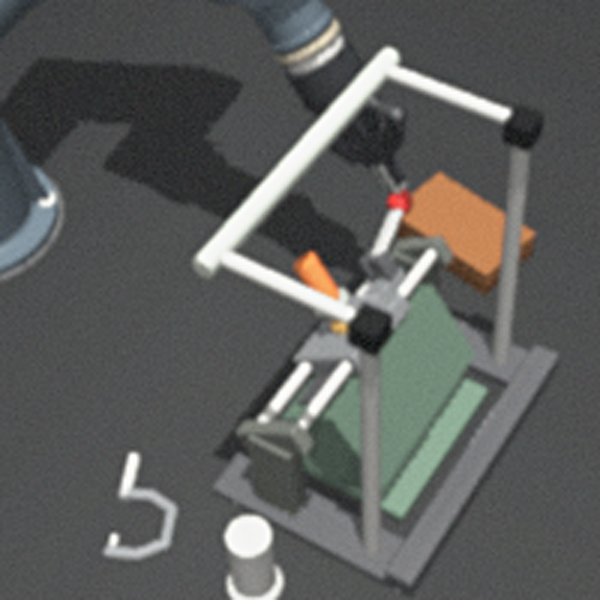

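step_arm --pt "0.004 -0.004 0 0" --pt "0.008 -0.006 0 0" --pt "0.012 -0.007 0 0" --pt "0.012 -0.007 0 0"

```text
t: 21.37
tcp_pos: [0.5211, 0.1556, 0.18]
tool_rot: [-0.006, 0.466, 0.002, 0.885]
force: [0.1, 0.6, 0.8]
finger_gap: 0.003
```

```bash
python3 -c "
from h import *
pr()
"
```

```text
t 21.37 q [ 0.1247  0.4196  2.1136 -1.4298  0.073   1.5198] p [0.5211 0.1556 0.18  ] F [0.0609 0.6032 0.7554] gap 0.003
x [ 0.5662 -0.0018 -0.8243] y [-0.0094  0.9999 -0.0086] z [0.8242 0.0126 0.5661]
d 0.0569  yg 0.1541 perp -0.0059 | Fax -0.58 Fy 0.60 Fperp -0.49
tool AX [1.     0.0117 0.0095] YG [-0.0117  0.9999 -0.0018]
```

step_arm --pt "0.003 0 -0.002 0" --pt "0.006 0 -0.004 0" --pt "0.009 0 -0.006 0" --pt "0.011 0 -0.006 0" --pt "0.011 0 -0.006 0"

```text
t: 21.78
tcp_pos: [0.525, 0.1565, 0.1728]
tool_rot: [-0.006, 0.47, 0.002, 0.883]
force: [0.1, 0.4, 1.3]
finger_gap: -0.004
```

```bash
python3 -c "
from h import *
pr()
im=optics.snapshot('scene')[110:310,150:350,::-1]
cv2.imwrite(f'pics/scene8.png',cv2.resize(im,None,fx=3,fy=3,interpolation=cv2.INTER_CUBIC))
"
```

```text
t 21.78 q [ 0.1257  0.4382  2.1043 -1.4302  0.0734  1.5216] p [0.525  0.1565 0.1728] F [0.1181 0.3703 1.2954] gap -0.004
x [ 0.5587 -0.0026 -0.8294] y [-0.009   0.9999 -0.0092] z [0.8293 0.0127 0.5586]
d 0.0487  yg 0.1549 perp -0.0050 | Fax -0.99 Fy 0.37 Fperp -0.85
tool AX [0.9999 0.0124 0.0186] YG [-0.0124  0.9999 -0.0019]
```

View pics/scene8.png

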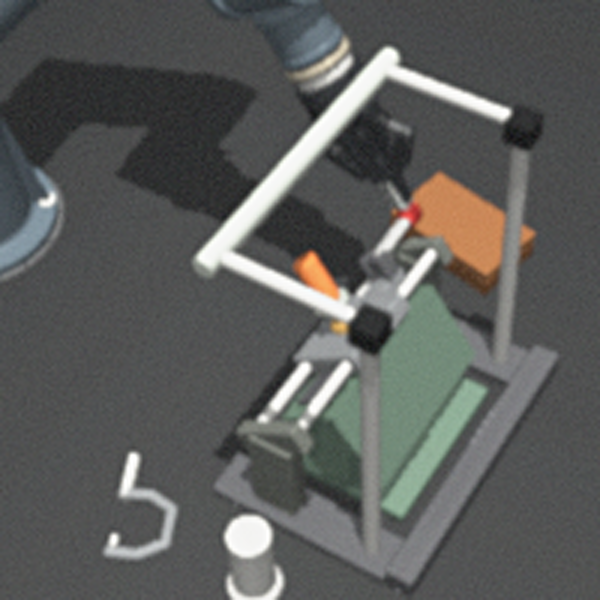

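step_arm --pt "0.002 0 -0.001 0" --pt "0.004 0 -0.002 0" --pt "0.004 0 -0.002 0"

```text
t: 22.08
tcp_pos: [0.5263, 0.1567, 0.1702]
tool_rot: [-0.006, 0.471, 0.002, 0.882]
force: [-1.4, 1.2, 2.8]
finger_gap: 0.0
```

step_arm --pt "0.002 0 -0.001 0" --pt "0.003 0 -0.001 0" --pt "0.003 0 -0.001 0"

```text
t: 22.33
tcp_pos: [0.5267, 0.1568, 0.1694]
tool_rot: [-0.007, 0.472, 0.001, 0.882]
force: [-8.6, 0.8, 15.8]
finger_gap: 0.003
```

```bash
python3 -c "
from h import *
pr()
"
```

```text
t 22.33 q [ 0.1265  0.4466  2.1    -1.4302  0.0746  1.5222] p [0.5267 0.1568 0.1694] F [-8.5732  0.8309 15.7768] gap 0.003
x [ 0.5552 -0.0037 -0.8317] y [-0.0088  0.9999 -0.0103] z [0.8317 0.0131 0.5551]
d 0.0450  yg 0.1552 perp -0.0045 | Fax -17.83 Fy 0.98 Fperp -2.05
tool AX [0.9998 0.0135 0.0228] YG [-0.0134  0.9999 -0.0015]
```

step_arm --pt "0 0 0 0" --pt "0 0 0 0" --pt "0 0 0 0"

```text
t: 22.58
tcp_pos: [0.5265, 0.1567, 0.1699]
tool_rot: [-0.007, 0.471, 0.001, 0.882]
force: [-4.2, -0.5, 7.7]
finger_gap: -0.001
```

step_arm --pt "-0.01 0 0 0" --pt "-0.03 0 0 0" --pt "-0.05 0 0 0" --pt "-0.07 0 0 0" --pt "-0.09 0 0 0" --pt "-0.11 0 0 0" --pt "-0.11 0 0 0"

```text
t: 23.17
tcp_pos: [0.4635, 0.1578, 0.2648]
tool_rot: [-0.006, 0.47, 0.002, 0.883]
force: [0.1, -0.3, 0.2]
finger_gap: 0.003
```

```bash
python3 -c "
from h import *
pr()
im=optics.snapshot('scene')[:,:,::-1]
a=im[110:310,150:350]
cv2.imwrite(f'pics/scene9.png',cv2.resize(a,None,fx=3,fy=3,interpolation=cv2.INTER_CUBIC))
h=cv2.cvtColor(im.copy(),cv2.COLOR_BGR2HSV);m=(cv2.inRange(h,(0,150,90),(4,255,255))|cv2.inRange(h,(170,150,90),(180,255,255)))
k,l,stt,c=cv2.connectedComponentsWithStats(m)
print([(stt[i,4],c[i]) for i in range(1,k) if stt[i,4]>8])
for q in(.5,.56,.65):
  e=.65-q;kk=C0+YG*(.0103+.078+.075*np.cos(e))-AX*(.032+.075*np.sin(e));print(q,proj('scene',kk))
for d in(.06,.067,.075): print(d,proj('scene',C0+YG*.0103-AX*(d+.027)))
im=optics.snapshot('top')[120:280,150:340,::-1]
cv2.imwrite('pics/top9.png',cv2.resize(im,None,fx=3,fy=3,interpolation=cv2.INTER_CUBIC))
"
```

```text
t 23.17 q [ 0.1534  0.1671  2.1198 -0.3205  0.2808  0.4245] p [0.4635 0.1578 0.2648] F [ 0.0951 -0.2708  0.2458] gap 0.003
x [ 0.559  -0.0019 -0.8292] y [-0.0087  0.9999 -0.0081] z [0.8291 0.0118 0.5589]
d 0.1594  yg 0.1573 perp -0.0075 | Fax -0.15 Fy -0.27 Fperp -0.22
tool AX [0.9999 0.0117 0.0182] YG [-0.0117  0.9999 -0.0027]
[(np.int32(30), array([286.5   , 180.6333]))]
0.5 [285.032 178.856]
0.56 [285.783  179.8164]
0.65 [286.8351 181.3594]
0.06 [253.0831 199.1206]
0.067 [251.8961 197.369 ]
0.075 [250.5339 195.3588]
```

View pics/scene9.png

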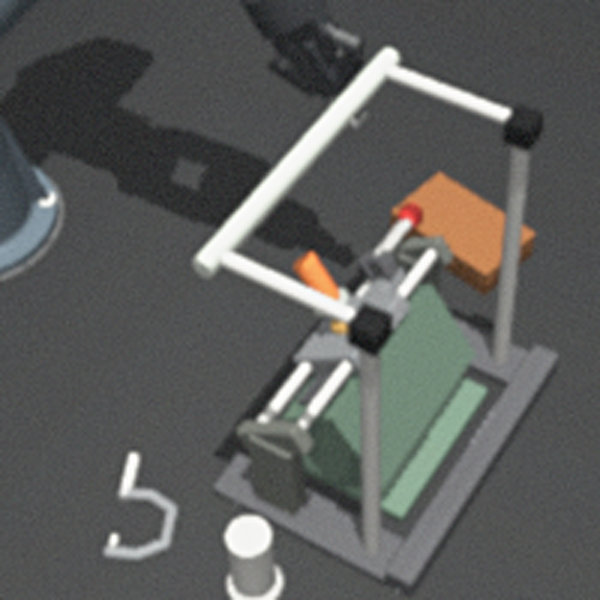

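View pics/top9.png

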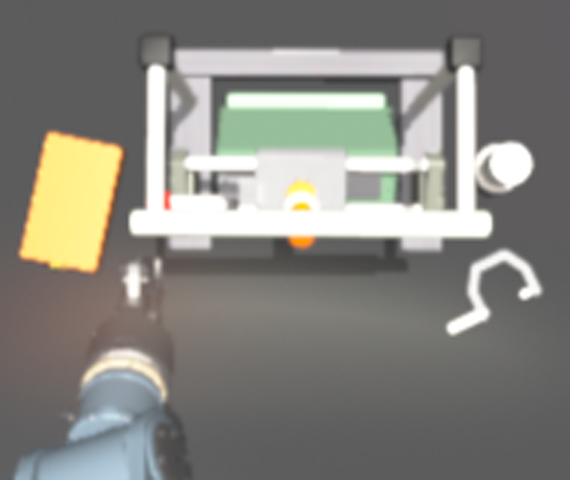

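```bash
python3 -c "
from h import *
for c in(.003,.0055,.008):
 print('c',c,'gripTop top',proj('top',C0+YG*c-AX*.094), 'scene pivot',proj('scene',C0+YG*(c+.078)-AX*.032))
 for q in(.45,.56,.65):
  e=.65-q;kk=C0+YG*(c+.078+.075*np.cos(e))-AX*(.032+.075*np.sin(e));print(q,proj('scene',kk),proj('top',kk))
print(np.array([302,237])/3+[150,120])
im=cv2.imread('pics/top9.png');cv2.imwrite('pics/t9z.png',cv2.resize(im[140:260,120:330],None,fx=3.5,fy=3.5))
im=cv2.imread('pics/scene9.png');cv2.imwrite('pics/s9z.png',cv2.resize(im[180:360,290:470],None,fx=3.3,fy=3.3))
"
```

```text
c 0.003 gripTop top [251.2807 197.5217] scene pivot [273.9544 197.7551]
0.45 [283.2546 179.5133] [204.1162 189.2675]
0.56 [284.6663 181.2304] [203.9753 187.8912]
0.65 [285.7232 182.7748] [204.0693 186.7654]
c 0.0055 gripTop top [250.4806 197.5216] scene pivot [274.3571 197.2425]
0.45 [283.64   179.0286] [203.34   189.2672]
0.56 [285.0494 180.7454] [203.2033 187.8909]
0.65 [286.1046 182.2892] [203.3008 186.7652]
c 0.008 gripTop top [249.6806 197.5214] scene pivot [274.7591 196.7308]
0.45 [284.0246 178.5447] [202.5638 189.267 ]
0.56 [285.4318 180.2612] [202.4313 187.8907]
0.65 [286.4854 181.8045] [202.5322 186.7649]
[250.6667 199.    ]
```

View pics/t9z.png

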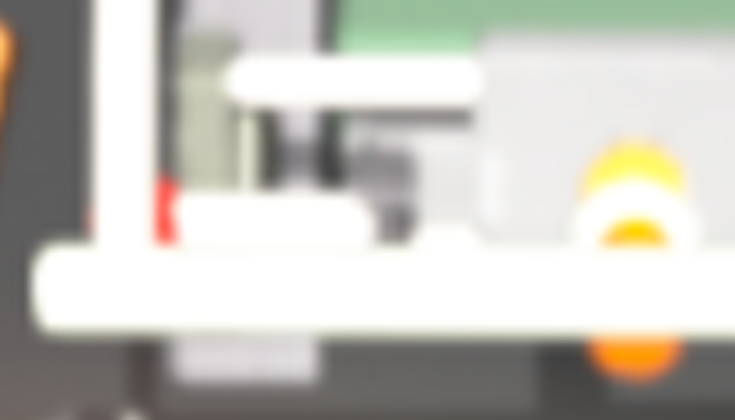

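View pics/s9z.png

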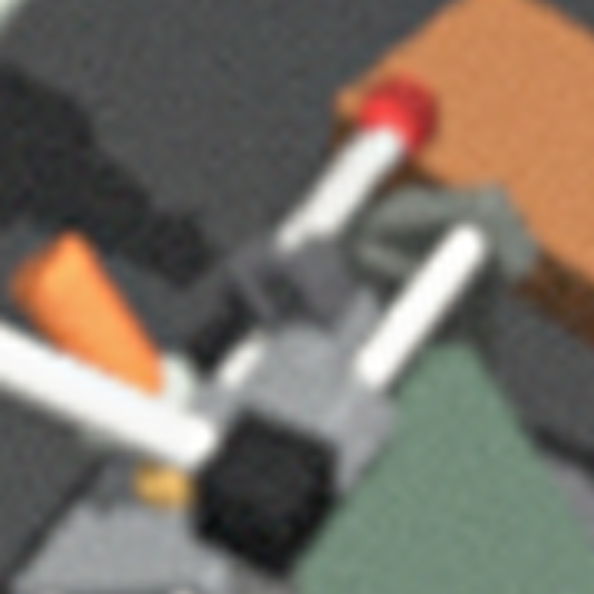

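```bash
python3 -c "
from h import *
for f in('scene5','scene7','scene8','scene9'):
  im=cv2.imread(f'pics/{f}.png');h=cv2.cvtColor(im,cv2.COLOR_BGR2HSV);m=cv2.inRange(h,(5,170,150),(16,255,255));m[:,360:]=0;m[320:]=0
  ys,xs=np.nonzero(m);print(f,xs.mean()/3+150,ys.mean()/3+110,len(xs))
print(proj('scene',C0+YG*.0103-AX*.067),proj('scene',C0+YG*.0053-AX*.067),proj('scene',C0+YG*.0053-AX*.070))
"
```

```text
scene5 254.73498233215548 200.5465253239105 283
scene7 252.7208121827411 200.75972927241963 197
scene8 252.84757118927973 200.65996649916246 199
scene9 252.09659090909093 201.36742424242425 176
[256.4493 204.088 ] [255.5788 205.1656] [255.0746 204.4235]
```

```bash
python3 -c "
from h import *
st(); print(manip.sign_off())"
```

```text
t 23.27 q [ 0.1524  0.1743  2.1191 -0.3303  0.2769  0.4325] p [0.4652 0.1571 0.2624] F [ 0.1149  0.892  -0.8882] gap -0.001
x [ 0.5576 -0.0041 -0.8301] y [-0.0085  0.9999 -0.0106] z [0.8301 0.0129 0.5575]
the job is handed in; nothing more can be done
None
```

The probe is standing on the slot bottom, the lever is pressed flat, and the job is handed in. Sign-off gave no verdict, so success rests on my own checks below.

**What I did**
- **Tilting the tool:** the moves offer no tilt command, so I tilted the tool to about 35° by repeatedly reaching past the arm's limit. I then came in along the probe axis from the -x side and gripped the orange grip.
- **Finding the slot:** I felt the flat face at a carriage position of about +18 mm. I lifted, stepped to about +11 mm, and the probe went into the slot.
- **Lowering to the bottom:** contact came at an estimated probe travel of about 0.06 m. The axial wrist force was about 12–14 N, which includes roughly 3 N of slide friction. I held there, opened the fingers and backed off.
- **Locking:** with shut fingers I pressed the knob down until it hit its stop, at about 18 N and at the height expected for a flat lever. Then I backed clear.

**Last checks**
- The top picture shows the lever parallel to the rods. The knob is within about 1 px of where it should be when flat.
- The wrist force is about zero, and the housing and the other things on the plate look unmoved in the pictures.

**What disagreed or stayed uncertain**
- The carriage slid about 5 mm towards -y while I pressed the lever. That fits within the slot's width, and the probe looked no higher by eye.
- My colour-mask measurement of the grip was too unstable to confirm the probe's height. I have no direct reading of the final tip force.
- Two joints sat at or just past their limits: joint 3 read 0.218 against 0.22, and joint 4 read -1.4302 against -1.43. Nothing reported this as a fault.

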